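# Tip the candle stubs into the crate

### The arm

A 6-joint arm with a two-finger parallel gripper is mounted at the origin on the work surface. World frame = base frame: x ahead of the robot, y to its left, z up, the work surface at z = 0. Lengths are in m, angles in rad, forces in N, time in s.
With the tool pointing down it reaches from about 0.35 to 0.975 m from the base axis. Payload 4.9 kg.
Tool frame: the origin (TCP) lies between the finger pads; the fingertips stand 14 mm ahead of it and the grasp point (between the pads) lies 5 mm behind it (manip.tcp_to_tips is the distance from the TCP to the fingertips, in m); z points along the fingers, y is the line along which they close (so a half turn about z gives the same grasp; the last joint's range is limited). The gripper opens to 85 mm and grips with 20 to 120 N. Pads are 22 mm wide; open, the fingers measure 114 mm over their backs; the gripper's body (76 mm by 85 mm) begins 54 mm behind the grasp point. The pads swing forward as they close: fully open they stand 13 mm farther back than shut.
Start: joints at [-0.119, 0.053, 1.613, -0, 1.476, -0.119], TCP at [0.625, 0, 0.245] pointing down, gripper open.
Joint ranges: [-3.01, 3.01], [-1.01, 2.22], [0.06, 2.58], [-1.02, 4.17], [0.09, 2.62], [-3.14, 3.14]. Speed limits (rad/s): [2.57, 2.57, 3.14, 3.14, 3.14, 3.14].

### API

Orientations are given as a unit quaternion [w, x, y, z].
In Python, from plant import manip gives the robot as it stands.
- The arm moves only by the tool servo_tool, never from a script. Its argument "moves" is a list that holds one entry, the list of rows, each a list of 7 numbers: the shift along the tool's x, y, z in mm, then the turn, a rotation vector about the tool's x, y, z in degrees, then the finger opening in mm, from 0 to 85.4. In form: [[[x, y, z, ax, ay, az, fingers], ...]]. A call has 1 to 12 rows; each row shifts and turns the commanded pose from where the row before left it, along the tool's axes as they then stand; what a row does not reach is not made up. A row lasts 1/8 s, in which the tool goes at most 62.5 mm and 10.7 degrees, less where a joint would pass 70% of its speed; a pose out of reach is approached as far as the arm can. A call with a gripper value outside its range is refused whole. The fingers move at their own pace and stop on an object; the grip force is fixed at half the most. Time passes only in rows, so rows that do not move let the fingers close. It gives the time, the measured TCP pose, the force, the opening and the grip force at its end, in the units of the state.
- manip.state(): the state, without advancing time (a new reading comes with each control period).
- manip.grab_frame(name): name is "scene" or "side" or "wrist"; returns a dict with "image" (420x560x3 uint8, blue, green, red), "mtx" (3x3 intrinsics, pixels), "eye" and "rotation" of the camera in the world. Camera axes: x right, y down, z forward; pixel columns grow to the right and rows downward; lengths in m; the calibration is good to about 2 mm. A picture is of the moment at which its call begins. There is no depth.
- manip.job_done(): hands the job in; it is judged then, once.
The state is a dict: "time": time; "joint_pos": joint angles; "joint_vel": joint speeds; "joint_efforts": joint torques, N m; "tool_pos": TCP position; "tool_rot": TCP orientation; "contact_force": force on the tool from outside, world axes, zero at the start; "ft_torque": the same for the moment, N m; "gripper_width": opening from 0.0 (shut) to 1.0 (fully open); "grasp_force": force on a finger pad.
Only numpy, scipy, OpenCV 4.12 (cv2) and the standard library are available. Lean on these libraries where they do the work, as an engineer would, in place of code of your own. Each camera call takes 0.05 s, during which the arm holds its last target. There are 200 camera calls.

### The job

Empty the tray of candle stubs into the crate for re-melting. First lift the lid off the crate and lay it flat in the middle of the cork mat; then, without losing a stub, carry the tray over (its top bar keeps it level), stand it on the rest with its lip over the crate and let go of it there, take it again by its rear bar and tip it well up so that all three stubs drop into the crate. Finally lower the empty tray so that it stands level on the rest again, still pointing over the crate, let go, and leave the mug and the ribbon spool where they stand.

Things in the scene. Friction and masses are not known exactly. Their poses are not given: they have to be found in the camera images.
- station: Fixed wooden station: a rest (bench 150 x 160 mm, flat top 100 mm high) joined to an open-topped crate (200 x 200 mm outside, 90 high, walls and floor 12). Origin on the table under the middle of the edge where they meet; +x goes from the rest across the crate (pouring direction), z up. Rest: x -150 to 0 mm, crate: x 0 to 200 mm; crate rim 10 mm below the rest's top.
- rest (a point): Point on the top of the rest (100 mm above the table), midway across, 60 mm back from the edge that meets the crate; axes as the station's. The tray belongs with its origin here, pointing along +x: its floor then ends at the edge and its sloping lip reaches out over the crate.
- crate (a point): Centre of the crate's inner floor, 12 mm above the table; axes as the station's. The mouth is 176 x 176 mm inside.
- lid: Loose square plywood lid, 188 x 188 x 10 mm, 0.25 kg, lying on the crate's rim at the start. On its middle stands a dark wooden batten handle 100 mm long (along lid x), 18 mm wide (along y), 40 mm high. Origin: centre of the underside; z up.
- lid_handle (a point): Grip point on the lid's batten handle: in its middle, 36 mm above the lid's underside (14 mm below the batten's top); axes as the lid's.
- mat: Fixed square cork mat, 210 x 210 x 4 mm, flat on the table. Origin: centre of its underside.
- tray: Loose wooden tray, 0.4 kg, 200 mm long, 124 wide, walls 45 high, 7 thick, floor 6. Flat underside x -79 to +55 mm, then a lip sloping up 28 degrees to x +101; no front wall. Origin on the underside, midway across; +x to the lip, z up. Two round dark bars along y: a top bar over its middle to carry it, a rear bar behind its rear wall to tip it (held by the rear bar alone it does not stay level).
- tray_top_bar (a point): Middle of the tray's top bar: 16 mm diameter, 107 mm free length between its posts along tray y, axis 115 mm above the underside at x +5 mm, just over the middle of the load; axes as the tray's.
- tray_rear_bar (a point): Middle of the tray's rear bar: 16 mm diameter, 107 mm free length along tray y, axis 95 mm above the underside at x -90 mm; axes as the tray's.
- tray_lip (a point): Middle of the tray's front lip edge, at x +100 mm, 27 mm above the underside; axes as the tray's.
- candle0: Cream wax candle stub, a cylinder 34 mm diameter, 80 mm long, 60 g, lying crosswise in the tray and free to roll there. Origin: its middle; its length is its own y.
- candle1: Cream wax candle stub, a cylinder 34 mm diameter, 80 mm long, 60 g, lying crosswise in the tray and free to roll there. Origin: its middle; its length is its own y.
- candle2: Cream wax candle stub, a cylinder 34 mm diameter, 80 mm long, 60 g, lying crosswise in the tray and free to roll there. Origin: its middle; its length is its own y.
- mug: Bystander: white enamel mug, 76 mm diameter, 80 mm high, standing. Origin: centre of underside.
- spool: Bystander: wooden ribbon spool standing on end, 60 mm diameter, 60 mm high. Origin: centre of underside.
Things that resemble listed ones, but are neither listed nor needed, are in the scene too. What is shaped like the tray but green is not meant.

How it is judged:
By the outcome, as a careful person would: the job done as asked, in the order asked, and still so for the second after the job is handed in, with the robot touching nothing.
It also fails if it takes over 72 s, if anything falls off the work surface, if the arm or the gripper's body presses on something with over 40 N, if the wrist force passes 120 N, or if a joint passes its speed limit or range.

## Working session

There is one attempt and no reset: what is moved stays moved. The work goes in short steps, Python scripts to look and compute and a tool call to move; the robot and the scene stay as the last step left them, time stands still between calls to the robot, and variables do not carry over. Pictures are saved under pics/ and viewed, at most 10 in all, crops included, and the job is handed in when it is done.

Besides the shell and the picture viewer there is one more tool, called after "Emit:" as a command line: name --argument value ..., lists and objects as JSON in quotes. servo_tool: Moves the arm, as the interface text tells. Its arguments: {"type":"object","properties":{"moves":{"type":"array"}},"required":["moves"]}

```bash
mkdir -p pics; ls; cat > h.py <<'E'
import numpy as np, cv2
from plant import manip
from scipy.spatial.transform import Rotation as R
def ray(f,uv):
    d=np.linalg.inv(f["mtx"])@np.array([uv[0],uv[1],1.0]); d=np.array(f["rotation"])@d
    return np.array(f["eye"]),d/np.linalg.norm(d)
def onz(f,uv,z):
    e,d=ray(f,uv); return e+d*(z-e[2])/d[2]
def proj(f,p):
    c=np.array(f["rotation"]).T@(np.array(p)-np.array(f["eye"])); q=np.array(f["mtx"])@c; return q[:2]/q[2]
def tri(fa,ua,fb,ub):
    ea,da=ray(fa,ua);eb,db=ray(fb,ub)
    t=np.linalg.lstsq(np.c_[da,-db],eb-ea,rcond=None)[0]
    a=ea+t[0]*da;b=eb+t[1]*db; return (a+b)/2,np.linalg.norm(a-b)
E
python3 - <<'E'
from h import *
import pickle
F={n:manip.grab_frame(n) for n in("scene","side","wrist")}
pickle.dump(F,open("f0.pkl","wb"))
for n in F: print(n,np.round(F[n]["eye"],3),np.round(np.array(F[n]["rotation"])[:,2],2)); cv2.imwrite(f"pics/{n}0.png",F[n]["image"])
print(manip.state())
E
```

```text
picsTraceback (most recent call last):
  File "<stdin>", line 5, in <module>
IndexError: too many indices for array: array is 1-dimensional, but 2 were indexed
```

```bash
python3 - <<'E'
from h import *
import pickle
F=pickle.load(open("f0.pkl","rb"))
for n in F: print(n,F[n]["eye"],F[n]["rotation"],F[n]["mtx"]); cv2.imwrite(f"pics/{n}0.png",F[n]["image"])
print(manip.state())
E
sed -i 's/np.array(f\["rotation"\])/rot(f)/g' h.py
cat >> h.py <<'E'
def rot(f):
    w,x,y,z=np.ravel(f["rotation"]); return R.from_quat([x,y,z,w]).as_matrix()
E
```

```text
scene [1.44510699 0.17029659 1.28005422] [-0.23282268  0.63380343  0.69301803 -0.25261198] [[536.5108102    0.         279.54607523]
 [  0.         536.5108102  206.35051325]
 [  0.           0.           1.        ]]
side [ 0.25265484 -0.53676666  0.91212464] [-0.33411346  0.92568351 -0.16674979  0.06060324] [[449.56934931   0.         289.29980017]
 [  0.         449.56934931 207.66963185]
 [  0.           0.           1.        ]]
wrist [0.62403657 0.06715155 0.37167818] [ 1.31319980e-01  9.91339820e-01  8.48998168e-05 -6.45271899e-04] [[340.87694218   0.         280.27238018]
 [  0.         340.87694218 211.10238619]
 [  0.           0.           1.        ]]
{'time': 0.15, 'joint_pos': array([-1.19008000e-01,  5.32122805e-02,  1.61394880e+00, -5.93808071e-06,
        1.47599259e+00, -1.19000837e-01]), 'joint_vel': array([-9.05616035e-04, -2.38930899e-03, -3.70568849e-03,  7.23109301e-04,
        6.56715172e-06,  1.28417323e-03]), 'joint_efforts': array([ 5.10442842e-04, -3.94241810e+01, -3.70721948e+01, -1.15854355e-04,
        4.61802789e-03,  5.00508997e-05]), 'tool_pos': array([6.24550252e-01, 4.76128861e-05, 2.44358835e-01]), 'tool_rot': array([-6.11695999e-04,  7.07108898e-01,  7.07104233e-01, -4.84798295e-04]), 'contact_force': array([-0.61910446, -0.37414249, -0.35761725]), 'ft_torque': array([-0.00183683,  0.00014043, -0.03636595]), 'grasp_force': 0.0, 'gripper_width': 1.001559074231298}
```

View pics/scene0.png

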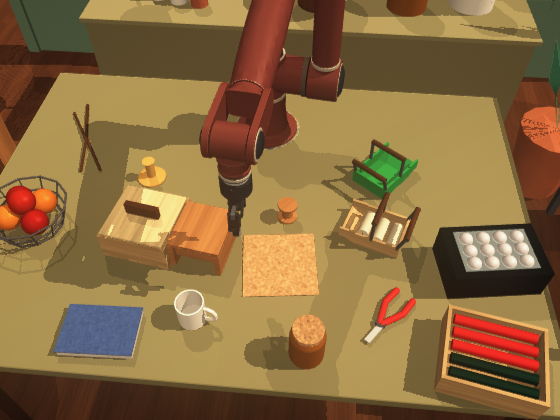

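View pics/side0.png

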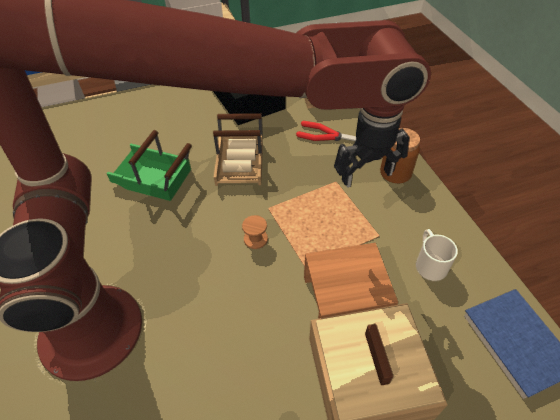

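The scene view shows the lidded crate at (145,225) with its batten at (142,210), the rest at (205,238), the mat at (280,265), the spool at (287,210) and the mug at (190,308). There are two tray shapes: wooden with cream stubs at (378,225), and green at (385,168). The wooden one fits the description. In the side view the tray is at (240,150), the rest at (350,280), the crate at (375,365) and the mat at (323,222). I'll confirm with one enlarged crop.

```bash
python3 - <<'E'
from h import *
import pickle
F=pickle.load(open("f0.pkl","rb"))
s=F["scene"]["image"];d=F["side"]["image"]
def c(im,x,y,w,h,W,H): return cv2.resize(im[y:y+h,x:x+w],(W,H),interpolation=cv2.INTER_CUBIC)
a=c(s,325,180,100,75,400,300); b=c(d,195,105,100,75,400,300)
e=c(s,90,175,160,120,400,300); g=c(d,295,235,160,120,400,300)
# side crate needs y up to 420
g=c(d,295,240,213,160,400,300)
cv2.imwrite("pics/crop1.png",np.vstack([np.hstack([a,b]),np.hstack([e,g])]))
E
```

```text
(no output)
```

View pics/crop1.png

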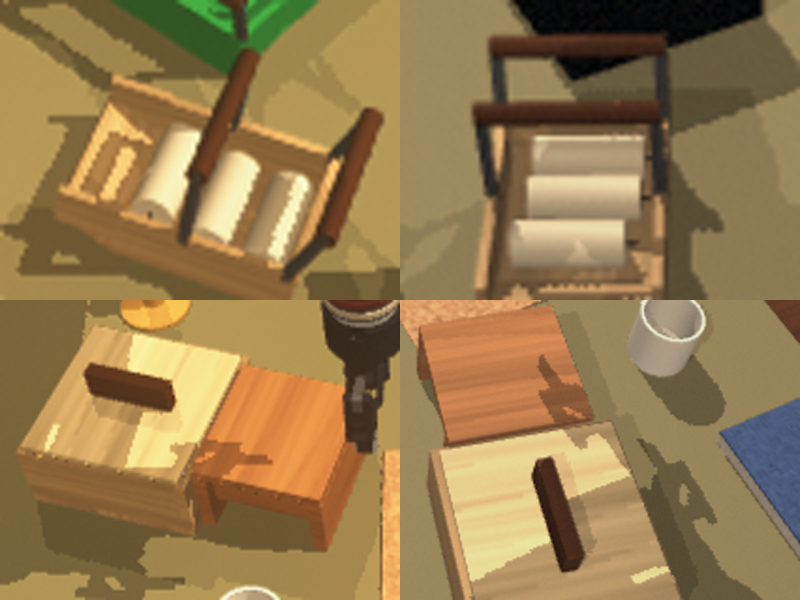

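The crop confirms it: the wooden tray holds three stubs, lip to the left (−y). The top bar runs (248,55)–(203,175) and the rear bar (372,115)–(330,235) in crop pixels. The lid lies on the crate, and the clear batten top runs from crop (88,367) to (175,385).

```bash
python3 - <<'E'
from h import *
import pickle
F=pickle.load(open("f0.pkl","rb"));S,D=F["scene"],F["side"]
sc=lambda a:(325+a[0]/4,180+a[1]/4)
sd=lambda a:(195+(a[0]-400)/4,105+a[1]/4)
sl=lambda a:(90+a[0]*.4,175+(a[1]-300)*.4)
dl=lambda a:(295+(a[0]-400)*.5325,240+(a[1]-300)*.5333)
# tray bars: scene up end = nearer robot(-x?) ; side left = ?
for n,a,b in[("top",[(248,58),(203,172)],[(477,112),(660,112)]),("rear",[(373,116),(331,235)],[(492,45),(665,45)])]:
    P=[]
    for i in 0,1:
        p,e=tri(S,sc(a[i]),D,sd(b[i])); P.append(p); print(n,np.round(p,3),"err",round(e,4))
    d=P[1]-P[0]; print(" mid",np.round((P[0]+P[1])/2,3),"len",np.linalg.norm(d).round(3),"yaw",np.degrees(np.arctan2(d[1],d[0])).round(1))
L=np.array([onz(S,sl(a),.1) for a in[(95,328),(245,355),(185,480),(20,450)]]);print("lid\n",L.round(3),"c",L.mean(0).round(3),np.linalg.norm(L-np.roll(L,-1,0),axis=1).round(3))
L2=np.array([onz(D,dl(a),.1) for a in[(432,452),(612,422)]]);print("lid side",L2.round(3))
Rr=np.array([onz(D,dl(a),.1) for a in[(448,442),(592,415),(555,305),(420,325)]]);print("rest\n",Rr.round(3),"c",Rr.mean(0).round(3),np.linalg.norm(Rr-np.roll(Rr,-1,0),axis=1).round(3))
for f,n in((S,"S"),(D,"D")):
    h=cv2.cvtColor(f["image"],cv2.COLOR_BGR2HSV)
    # mat mask seeded at known pixel
    px=(280,265) if n=="S" else (323,222)
    m=cv2.inRange(h,(8,90,120),(22,255,255)); k,l=cv2.connectedComponents(m); 
    m=(l==np.bincount(l[px[1]-15:px[1]+15,px[0]-15:px[0]+15][m[px[1]-15:px[1]+15,px[0]-15:px[0]+15]>0]).argmax()).astype(np.uint8)
    r=cv2.minAreaRect(cv2.findContours(cv2.morphologyEx(m,cv2.MORPH_OPEN,np.ones((5,5))),0,2)[0][0])
    q=np.array([onz(f,p,.004) for p in cv2.boxPoints(r)]);print("mat",n,r[0],q.mean(0).round(3),np.linalg.norm(q-np.roll(q,-1,0),axis=1).round(3))
    # batten: dark brown comp
    px=(142,210) if n=="S" else (378,353)
    w=f["image"][px[1]-45:px[1]+45,px[0]-30:px[0]+30]; print(n,"batten BGR",f["image"][px[1],px[0]])
    m=(w.max(2)<100).astype(np.uint8); k,l,st,ce=cv2.connectedComponentsWithStats(m)
    i=l[45,30]; ys,xs=np.where(l==i); r=cv2.minAreaRect(np.c_[xs,ys].astype(np.float32)); print(" ",st[i],cv2.boxPoints(r).round(1)+np.array(px)-[30,45])
E
```

```text
top [0.388 0.395 0.114] err 0.0047
top [0.501 0.356 0.114] err 0.0028
 mid [0.445 0.375 0.114] len 0.119 yaw -18.6
rear [0.419 0.485 0.094] err 0.0029
rear [0.533 0.446 0.094] err 0.003
 mid [0.476 0.466 0.094] len 0.121 yaw -19.1
lid
 [[ 0.415 -0.37   0.1  ]
 [ 0.441 -0.184  0.1  ]
 [ 0.624 -0.213  0.1  ]
 [ 0.6   -0.403  0.1  ]] c [ 0.52  -0.293  0.1  ] [0.188 0.185 0.191 0.188]
lid side [[ 0.43  -0.189  0.1  ]
 [ 0.622 -0.224  0.1  ]]
rest
 [[ 0.45  -0.184  0.1  ]
 [ 0.606 -0.209  0.1  ]
 [ 0.636 -0.067  0.1  ]
 [ 0.477 -0.038  0.1  ]] c [ 0.542 -0.124  0.1  ] [0.158 0.145 0.162 0.149]
mat S (280.9480285644531, 242.40081787109375) [0.367 0.066 0.004] [1.332 2.218 1.242 1.374]
S batten BGR [28 52 84]
  [ 12  36  36  18 320] [[122.30000019 210.79999924]
 [125.10000038 199.79999924]
 [160.59999847 208.59999847]
 [157.79999924 219.70000076]]
mat D (224.0, 179.5) [0.383 0.328 0.004] [0.011 0.019 0.011 0.019]
D batten BGR [30 45 75]
  [ 17  16  28  61 810] [[363.         327.39999962]
 [376.79999924 323.10000038]
 [394.5        381.09999847]
 [380.59999847 385.30000305]]
```

The heights check out: top bar 0.114 and rear bar 0.094. So do the lid sides (about 188 mm) and the rest (about 160 × 147 mm). Next I'll approach above the lid handle.

Emit:
servo_tool --moves '[[[-49, -18, 0, 0, 0, 0, 85], [-49, -18, 0, 0, 0, 0, 85], [-49, -18, 0, 0, 0, 0, 85], [-49, -18, 0, 0, 0, 0, 85], [-49, -18, 0, 0, 0, 0, 85], [-49, -18, 0, 0, 0, 0, 85], [0, 0, 0, 0, 0, 10, 85], [0, 0, 0, 0, 0, 0, 85], [0, 0, 0, 0, 0, 0, 85]]]'

```text
time: 1.27
tool_pos: [0.5171, -0.2935, 0.2451]
tool_rot: [-0.0, 0.765, 0.644, -0.0]
contact_force: [0.2, -0.0, -0.3]
gripper_width: 0.999
grasp_force: 0.0
```

```bash
python3 - <<'E'
from h import *
import pickle
F={n:manip.grab_frame(n) for n in("scene","wrist")}
pickle.dump(F,open("f1.pkl","wb"))
W=F["wrist"]; cv2.imwrite("pics/w1.png",W["image"])
for p in[(.517,-.293,.14),(.528,-.197,.1)]: print(proj(W,p))
G=pickle.load(open("f0.pkl","rb"))
for f,seed in((G["scene"],(280,265)),(G["side"],(323,222))):
    lab=cv2.cvtColor(f["image"],cv2.COLOR_BGR2LAB).astype(int); c=lab[seed[1]-8:seed[1]+8,seed[0]-8:seed[0]+8].reshape(-1,3).mean(0)
    m=(np.linalg.norm((lab-c)*[.3,1,1],axis=2)<14).astype(np.uint8); m=cv2.morphologyEx(m,cv2.MORPH_OPEN,np.ones((5,5)))
    k,l=cv2.connectedComponents(m); m=(l==l[seed[1],seed[0]]).astype(np.uint8)
    ct=cv2.findContours(m,0,2)[0][0]; w=np.array([onz(f,p,.004)[:2] for p in ct[:,0]],np.float32)
    print("mat",cv2.minAreaRect(w))
print("spool",onz(G["scene"],(287,203),.06),onz(G["side"],(254,224),.06))
print("mug",onz(G["scene"],(189,296),.08),onz(G["side"],(440,245),.08))
print(manip.state()["joint_pos"].round(3))
E
```

```text
[281.02986675 216.4268872 ]
[273.55677298  77.96821842]
mat ((0.5824048519134521, 0.09678810089826584), (0.21083204448223114, 0.20895907282829285), 7.0779900550842285)
mat ((0.5816766023635864, 0.02460286021232605), (0.22228556871414185, 0.3700464069843292), 1.890838861465454)
spool [0.40328106 0.10351662 0.06      ] [0.40348832 0.1077984  0.06      ]
mug [ 0.75592782 -0.12082672  0.08      ] [ 0.77435397 -0.11024915  0.08      ]
[-0.641 -0.019  1.685  0.     1.475 -0.469]
```

View pics/w1.png

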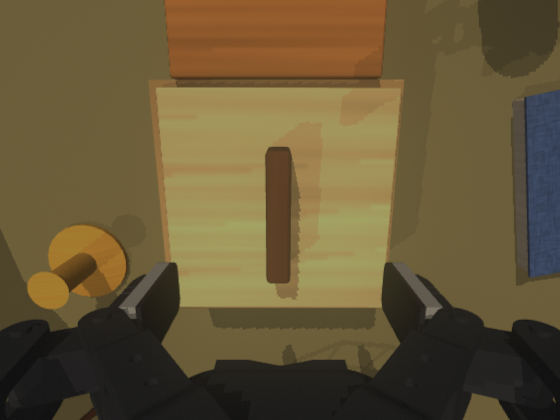

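The wrist view shows the batten from (278,148) to (278,281), upright in the image, and the rest's front edge from (171,77) to (384,76). The mat is centred at (0.582, 0.097), yaw 7° (211 × 209 mm, as it must be).

```bash
python3 - <<'E'
from h import *
import pickle
W=pickle.load(open("f1.pkl","rb"))["wrist"]; im=W["image"]
roi=im[130:300,250:305]; h=cv2.cvtColor(roi,cv2.COLOR_BGR2HSV)
m=((h[...,0]<14)&(h[...,2]<115)&(h[...,1]>90)).astype(np.uint8); m=cv2.morphologyEx(m,cv2.MORPH_OPEN,np.ones((7,7)))
ct=max(cv2.findContours(m,0,2)[0],key=cv2.contourArea)[:,0]+[250,130]
r=cv2.minAreaRect(ct.astype(np.float32)); print(r)
w=np.array([onz(W,p,.14)[:2] for p in ct],np.float32); print("batten",cv2.minAreaRect(w))
a,b=onz(W,(171,77),.1),onz(W,(384,76),.1); print("edge",a.round(4),b.round(4),((a+b)/2).round(4),np.linalg.norm(a-b),np.degrees(np.arctan2(*(b-a)[1::-1])))
L=[onz(W,p,.1) for p in[(155,87),(402,88),(385,307),(168,307)]]; print(np.round(L,3),np.mean(L,0))
E
```

```text
Traceback (most recent call last):
ValueError: max() iterable argument is empty
```

```bash
python3 - <<'E'
from h import *
import pickle
W=pickle.load(open("f1.pkl","rb"))["wrist"]; im=W["image"]
print(im[210,278],im[210,240],im[240,298])
roi=im[130:300,250:305]
m=(roi.max(2)<115).astype(np.uint8); m=cv2.morphologyEx(m,cv2.MORPH_OPEN,np.ones((7,7)))
ct=max(cv2.findContours(m,0,2)[0],key=cv2.contourArea)[:,0]+[250,130]
r=cv2.minAreaRect(ct.astype(np.float32)); print(r)
w=np.array([onz(W,p,.14)[:2] for p in ct],np.float32); print("batten",cv2.minAreaRect(w))
a,b=onz(W,(171,77),.1),onz(W,(384,76),.1); print("edge",a.round(4),b.round(4),((a+b)/2).round(4),np.linalg.norm(a-b),np.degrees(np.arctan2(*(b-a)[1::-1])))
L=[onz(W,p,.1) for p in[(155,87),(402,88),(385,307),(168,307)]]; print(np.round(L,3),np.mean(L,0))
E
```

```text
[37 63 91] [ 91 148 163] [ 62 100 122]
((281.3420715332031, 214.47439575195312), (135.16566467285156, 31.791500091552734), 89.48383331298828)
batten ((0.5168275237083435, -0.29424187541007996), (0.09968086332082748, 0.02218942530453205), 80.01347351074219)
edge [ 0.4524 -0.1832  0.1   ] [ 0.6097 -0.2098  0.1   ] [ 0.5311 -0.1965  0.1   ] 0.1594651581575008 -9.581152829709175
[[ 0.439 -0.188  0.1  ]
 [ 0.622 -0.221  0.1  ]
 [ 0.593 -0.403  0.1  ]
 [ 0.401 -0.37   0.1  ]] [ 0.51365566 -0.29555119  0.1       ]
```

Emit:
servo_tool --moves '[[[0, -1, 40, 0, 0, 0, 85], [0, 0, 40, 0, 0, 0, 85], [0, 0, 30, 0, 0, 0, 60], [0, 0, 12, 0, 0, 0, 45], [0, 0, 0, 0, 0, 0, 0], [0, 0, 0, 0, 0, 0, 0], [0, 0, 0, 0, 0, 0, 0], [0, 0, 0, 0, 0, 0, 0], [0, 0, 0, 0, 0, 0, 0]]]'

```text
time: 2.5
tool_pos: [0.5169, -0.2943, 0.125]
tool_rot: [0.001, 0.766, 0.643, 0.0]
contact_force: [0.4, 0.5, 5.5]
gripper_width: 0.203
grasp_force: 61.9
```

Emit:
servo_tool --moves '[[[0, 0, -25, 0, 0, 0, 0], [0, 0, -35, 0, 0, 0, 0], [25, 0, 0, 0, 0, 0, 0], [50, 0, 0, 0, 0, 0, 0], [55, 0, 0, 0, 0, 0, 0], [55, 0, 0, 0, 0, 0, 0], [55, -3, 0, 0, 0, 0, 0], [55, 0, 0, 0, 0, 0, 0], [50, 0, 0, 0, 0, 0, 0], [35, 0, 0, 0, 0, 0, 0], [17, 0, 0, 0, 0, -8, 0], [0, 0, 0, 0, 0, -9, 0]]]'

```text
time: 4.0
tool_pos: [0.5811, 0.099, 0.1817]
tool_rot: [-0.001, 0.66, 0.751, -0.001]
contact_force: [-0.8, 0.4, -2.8]
gripper_width: 0.2
grasp_force: 60.9
```

Emit:
servo_tool --moves '[[[-1, 1, 40, 0, 0, 0, 0], [0, 0, 45, 0, 0, 0, 0], [0, 0, 35, 0, 0, 0, 0], [0, 0, 15, 0, 0, 0, 0], [0, 0, 6, 0, 0, 0, 0], [0, 0, 0, 0, 0, 0, 0], [0, 0, 0, 0, 0, 0, 0], [0, 0, 0, 0, 0, 0, 30], [0, 0, 0, 0, 0, 0, 50], [0, 0, 0, 0, 0, 0, 60], [0, 0, -15, 0, 0, 0, 70], [0, 0, -40, 0, 0, 0, 85]]]'

```text
time: 5.5
tool_pos: [0.5813, 0.0967, 0.0963]
tool_rot: [-0.002, 0.663, 0.749, -0.002]
contact_force: [1.3, 0.6, 0.7]
gripper_width: 0.989
grasp_force: 0.0
```

Emit:
servo_tool --moves '[[[0, 0, -55, 0, 0, 0, 85], [49, -17, -55, 0, 0, 0, 85], [49, -17, -45, 0, 0, 0, 85], [49, -17, 0, 0, 0, 0, 85], [49, -17, 0, 0, 0, 0, 85], [49, -17, 0, 0, 0, 0, 85], [47, -16, 0, 0, 0, 0, 85], [0, 0, 0, 0, 0, -10.6, 85], [0, 0, 0, 0, 0, -10.6, 85], [0, 0, 0, 0, 0, -10.6, 85], [0, 0, 0, 0, 0, -10.6, 85], [0, 0, 0, 0, 0, -10.6, 85]]]'

```text
time: 7.0
tool_pos: [0.4533, 0.3621, 0.24]
tool_rot: [0.0, 0.256, 0.967, 0.0]
contact_force: [1.7, -0.9, 1.0]
gripper_width: 0.997
grasp_force: 0.0
```

Emit:
servo_tool --moves '[[[0, 0, 0, 0, 0, -10.6, 85], [0, 0, 0, 0, 0, 0, 85], [0, 0, 0, 0, 0, 0, 85]]]'

```text
time: 7.38
tool_pos: [0.4533, 0.3621, 0.2394]
tool_rot: [0.0, 0.17, 0.985, 0.0]
contact_force: [0.7, 0.2, 0.0]
gripper_width: 0.998
grasp_force: 0.0
```

```bash
python3 - <<'E'
from h import *
import pickle
F={n:manip.grab_frame(n) for n in("scene","wrist","side")}
pickle.dump(F,open("f2.pkl","wb"))
W=F["wrist"]; 
print(proj(W,(.445,.375,.114)),proj(W,(.476,.466,.094)))
s=manip.state();print(s["tool_pos"],s["tool_rot"],s["joint_pos"].round(3))
cv2.imwrite("pics/w2.png",np.hstack([W["image"][:,80:480],cv2.resize(F["scene"]["image"][190:340,215:355],(400,420))]))
E
```

```text
[291.24785663 193.7137229 ] [408.65500558 187.05420266]
[0.45324344 0.36207128 0.23892057] [5.57066177e-05 1.69067621e-01 9.85604451e-01 4.55440103e-05] [ 0.546 -0.05   1.726 -0.     1.465 -0.685]
```

View pics/w2.png

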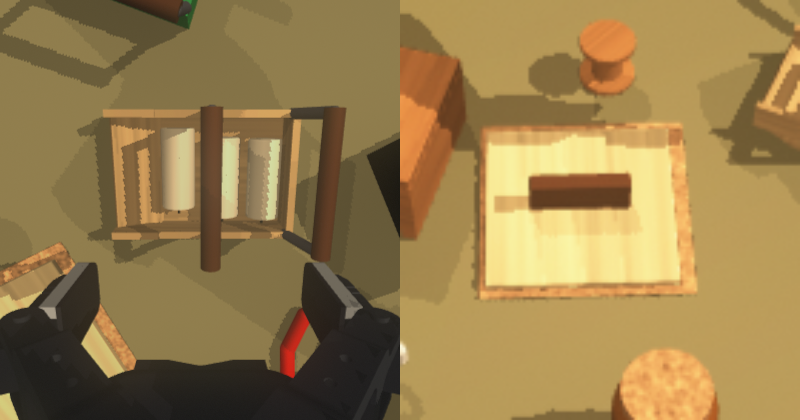

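The wrist view shows the top bar from (291,107) to (290,270) and the rear bar from (414,108) to (402,260), with the stubs between. The lid lies flat on the mat, with a cork margin all round.

```bash
python3 - <<'E'
from h import *
import pickle
W=pickle.load(open("f2.pkl","rb"))["wrist"]
for a,b,z in(((291.5,107),(290.5,270),.115),((414.5,108),(402,260),.095)):
    p,q=onz(W,a,z),onz(W,b,z); d=q-p; print(p.round(4),q.round(4),"mid",((p+q)/2).round(4),np.linalg.norm(d).round(4),np.degrees(np.arctan2(d[1],d[0])).round(1))
    s=manip.state(); w,x,y,zz=s["tool_rot"]; print("tool shift to mid mm",(R.from_quat([x,y,zz,w]).inv().apply((p+q)/2-s["tool_pos"])*1000).round(1))
E
```

```text
[0.3857 0.3956 0.115 ] [0.5037 0.3541 0.115 ] mid [0.4447 0.3748 0.115 ] 0.1252 -19.4
tool shift to mid mm [ 12.3   9.2 123.9]
[0.4173 0.4847 0.095 ] [0.5359 0.4449 0.095 ] mid [0.4766 0.4648 0.095 ] 0.1251 -18.5
tool shift to mid mm [ 12.2 104.7 143.9]
```

Emit:
servo_tool --moves '[[[12, 9, 30, 0, 0, 0, 85], [0, 0, 45, 0, 0, 0, 85], [0, 0, 35, 0, 0, 0, 60], [0, 0, 19, 0, 0, 0, 45], [0, 0, 0, 0, 0, 0, 30], [0, 0, 0, 0, 0, 0, 20], [0, 0, 0, 0, 0, 0, 10], [0, 0, 0, 0, 0, 0, 0], [0, 0, 0, 0, 0, 0, 0], [0, 0, 0, 0, 0, 0, 0]]]'

```text
time: 8.78
tool_pos: [0.4461, 0.375, 0.1119]
tool_rot: [0.001, 0.169, 0.986, 0.001]
contact_force: [-1.0, -1.8, 6.3]
gripper_width: 0.163
grasp_force: 58.7
```

Emit:
servo_tool --moves '[[[0, 0, -5, 0, 0, 0, 0], [0, 0, -12, 0, 0, 0, 0], [0, 0, -20, 0, 0, 0, 0], [0, 0, -25, 0, 0, 0, 0], [0, 0, -25, 0, 0, 0, 0], [0, 0, -25, 0, 0, 0, 0], [0, 0, -18, 0, 0, -1, 0], [0, 0, -8, 0, 0, -2, 0], [0, 0, -2, 0, 0, -2.4, 0], [0, 0, 0, 0, 0, -2, 0], [0, 0, 0, 0, 0, -1.5, 0], [0, 0, 0, 0, 0, -0.5, 0]]]'

```text
time: 10.28
tool_pos: [0.4447, 0.3744, 0.2491]
tool_rot: [-0.0, 0.087, 0.996, -0.0]
contact_force: [-0.3, -0.8, -5.6]
gripper_width: 0.163
grasp_force: 58.7
```

```bash
python3 - <<'E'
from h import *
F={n:manip.grab_frame(n) for n in("scene","side")}
s=manip.state();print(s["tool_pos"],s["tool_rot"],s["contact_force"],s["gripper_width"])
w,x,y,zz=s["tool_rot"];print((R.from_quat([x,y,zz,w]).inv().apply(np.array([.540,-.142,.245])-s["tool_pos"])*1000).round(1))
a=F["scene"]["image"][100:280,290:530];b=F["side"]["image"][40:220,130:370]
cv2.imwrite("pics/c3.png",np.hstack([cv2.resize(a,(400,300)),cv2.resize(b,(400,300))]))
E
```

```text
[0.4448282  0.37447648 0.24938789] [-2.47578336e-04  8.70729335e-02  9.96201893e-01 -1.74202540e-04] [ 0.26441829 -0.75582258 -4.88110649] 0.16282261262074324
[-183.3 -492.1    4.5]
```

View pics/c3.png

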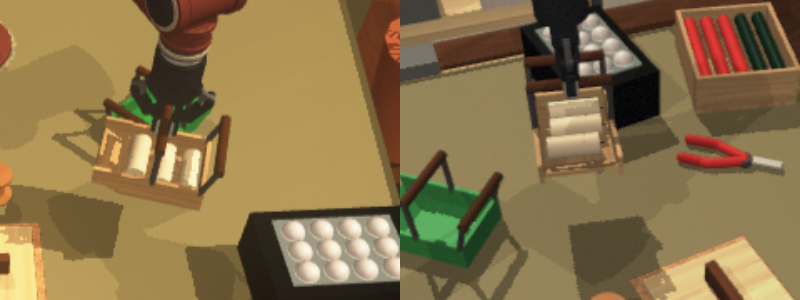

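The tray hangs level with all three stubs in it, at crop (150,160). Next I'll carry it to the rest.

Emit:
servo_tool --moves '[[[-1.5, -4, 0, 0, 0, 0, 0], [-3.3, -9, 0, 0, 0, 0, 0], [-5.2, -14, 0, 0, 0, 0, 0], [-7.1, -19, 0, 0, 0, 0, 0], [-8.9, -24, 0, 0, 0, 0, 0], [-10, -27, 0, 0, 0, 0, 0], [-10, -27, 0, 0, 0, 0, 0], [-10, -27, 0, 0, 0, 0, 0], [-10, -27, 0, 0, 0, 0, 0], [-10, -27, 0, 0, 0, 0, 0], [-10, -27, 0, 0, 0, 0, 0], [-10, -27, 0, 0, 0, 0, 0]]]'

```text
time: 11.88
tool_pos: [0.4944, 0.1006, 0.2499]
tool_rot: [0.0, 0.088, 0.996, -0.0]
contact_force: [0.8, 0.2, -5.4]
gripper_width: 0.166
grasp_force: 58.7
```

Emit:
servo_tool --moves '[[[-10, -27, 0, 0, 0, 0, 0], [-10, -27, 0, 0, 0, 0, 0], [-10, -27, 0, 0, 0, 0, 0], [-10, -27, 0, 0, 0, 0, 0], [-10, -27, 0, 0, 0, 0, 0], [-9, -24, 0, 0, 0, 0, 0], [-7.5, -20, 0, 0, 0, 0, 0], [-6.5, -17, 0, 0, 0, 0, 0], [-5.2, -14, 0, 0, 0, 0, 0], [-4.1, -11, 0, 0, 0, 0, 0], [-3, -8, 0, 0, 0, 0, 0], [-1.7, -4, 0, 0, 0, 0, 0]]]'

```text
time: 13.38
tool_pos: [0.5398, -0.142, 0.2497]
tool_rot: [-0.0, 0.087, 0.996, 0.0]
contact_force: [-0.5, 0.5, -5.8]
gripper_width: 0.169
grasp_force: 58.7
```

```bash
python3 - <<'E'
from h import *
import pickle
F={n:manip.grab_frame(n) for n in("scene","side","wrist")}
pickle.dump(F,open("f4.pkl","wb"))
s=manip.state();print(s["time"],s["tool_pos"],s["tool_rot"],s["joint_pos"].round(3),s["gripper_width"])
a=F["scene"]["image"][130:310,80:320];b=F["side"]["image"][150:420,220:520];c=F["wrist"]["image"]
cv2.imwrite("pics/c4.png",np.vstack([np.hstack([cv2.resize(a,(400,300)),cv2.resize(b,(400,300))]),np.hstack([cv2.resize(c,(400,300)),np.zeros((300,400,3),np.uint8)])]))
E
```

```text
13.525 [ 0.53974154 -0.1415802   0.24967362] [-1.18595306e-04  8.70687628e-02  9.96202284e-01  1.60461606e-04] [-0.39  -0.109  1.764  0.     1.487 -1.786] 0.1657246297836728
```

View pics/c4.png

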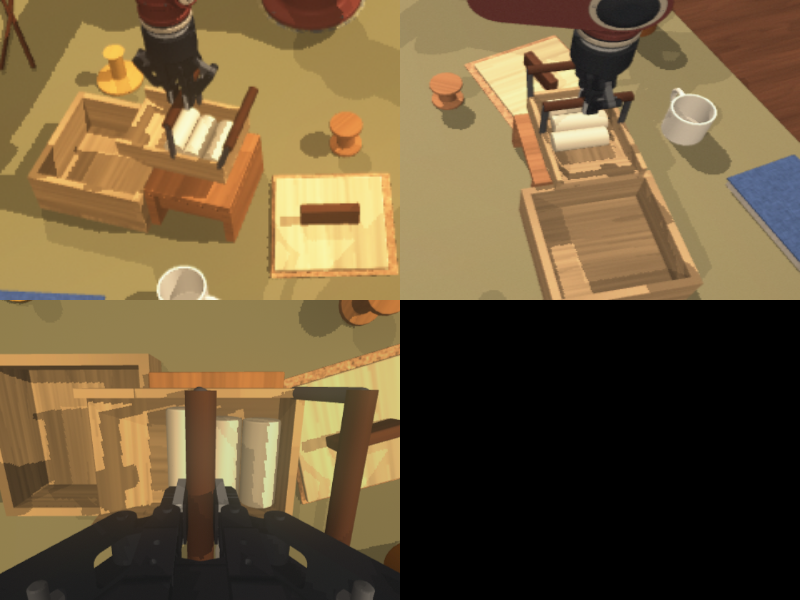

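All three stubs are still in the tray, which sits over the rest with its lip over the open crate (crop 190,140). Next I'll lower it gently and release.

Emit:
servo_tool --moves '[[[0, 0, 8, 0, 0, 0, 0], [0, 0, 12, 0, 0, 0, 0], [0, 0, 9, 0, 0, 0, 0], [0, 0, 5, 0, 0, 0, 0], [0, 0, 3, 0, 0, 0, 0], [0, 0, 1, 0, 0, 0, 0], [0, 0, 0, 0, 0, 0, 0], [0, 0, 0, 0, 0, 0, 0]]]'

```text
time: 14.52
tool_pos: [0.54, -0.1419, 0.2124]
tool_rot: [0.0, 0.087, 0.996, -0.0]
contact_force: [-0.7, -1.4, -3.3]
gripper_width: 0.164
grasp_force: 59.0
```

Emit:
servo_tool --moves '[[[0, 0, 1, 0, 0, 0, 0], [0, 0, 0, 0, 0, 0, 0], [0, 0, 0, 0, 0, 0, 20], [0, 0, 0, 0, 0, 0, 30], [0, 0, 0, 0, 0, 0, 45], [0, 0, 0, 0, 0, 0, 60], [0, 0, -15, 0, 0, 0, 70], [0, 0, -40, 0, 0, 0, 85], [0, 0, -40, 0, 0, 0, 85], [0, 0, 0, 0, 0, 0, 85]]]'

```text
time: 15.78
tool_pos: [0.5416, -0.1425, 0.3121]
tool_rot: [0.005, 0.087, 0.996, -0.001]
contact_force: [-0.2, 0.4, 0.1]
gripper_width: 0.992
grasp_force: 0.0
```

```bash
python3 - <<'E'
from h import *
import pickle
F={n:manip.grab_frame(n) for n in("scene","side","wrist")}
pickle.dump(F,open("f5.pkl","wb"))
s=manip.state();print(s["time"],s["tool_pos"],s["tool_rot"],s["joint_pos"].round(3),s["gripper_width"])
a=F["scene"]["image"][130:310,80:320];b=F["side"]["image"][150:420,220:520];c=F["wrist"]["image"]
cv2.imwrite("pics/c5.png",np.hstack([c[:,80:],cv2.resize(b,(320,420))]))
u=np.array([-.1736,-.9848,0])
for x,z in((5,.215),(-90,.195)):
    P=np.array([.541,-.1373,0])+u*x/1000; P[2]=z; print("expect px",proj(F["wrist"],P))
E
```

```text
15.925 [ 0.53950087 -0.14163669  0.30549229] [-2.39596786e-04  8.71208665e-02  9.96197716e-01  9.14536350e-05] [-0.39  -0.136  1.697  0.     1.582 -1.787] 0.9940192251434823
expect px [278.07934621 221.69213114]
expect px [408.54595015 213.65857416]
```

View pics/c5.png

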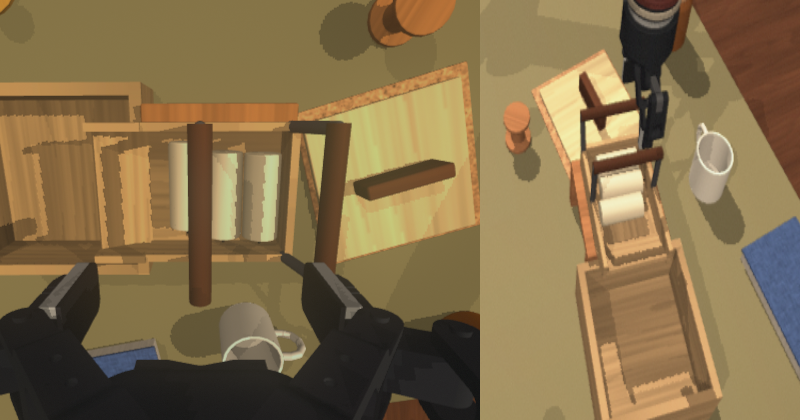

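The tray stands on the rest aligned, with its stubs in. In the wrist view the top bar is at x≈280 and the rear bar at x≈410 at row 213, which matches the expected pixels within 2 px. Next comes the rear bar, approached with a 30° tilt from behind.

Emit:
servo_tool --moves '[[[0, 53, 0, 0, 0, 0, 85], [0, 53, 0, 0, 0, 0, 85], [0, 54, 0, 10, 0, 0, 85], [0, 0, 0, 10, 0, 0, 85], [0, 0, 0, 10, 0, 0, 85], [0, 0, 0, 0, 0, 0, 85], [0, 0, 0, 0, 0, 0, 85]]]'

```text
time: 16.8
tool_pos: [0.5672, 0.0155, 0.305]
tool_rot: [-0.023, 0.084, 0.962, -0.257]
contact_force: [-0.4, 0.1, -0.1]
gripper_width: 0.997
grasp_force: 0.0
```

```bash
python3 - <<'E'
from h import *
s=manip.state();print(s["time"],s["tool_pos"],s["tool_rot"],s["joint_pos"].round(3))
w,x,y,zz=s["tool_rot"];T=R.from_quat([x,y,zz,w]);print(T.as_matrix().round(3));print((T.inv().apply(np.array([.5565,-.0495,.1907])-s["tool_pos"])*1000).round(1))
E
```

```text
16.8 [0.56723127 0.01547925 0.30495871] [-0.02324735  0.08419531  0.96242909 -0.25710105] [ 0.12   0.     1.626 -0.5    1.669 -1.287]
[[-0.985  0.15  -0.088]
 [ 0.174  0.854 -0.491]
 [ 0.001 -0.499 -0.867]]
[-9.000e-01 -1.000e-01  1.319e+02]
```

Emit:
servo_tool --moves '[[[-1, 0, 40, 0, 0, 0, 85], [0, 0, 40, 0, 0, 0, 85], [0, 0, 35, 0, 0, 0, 65], [0, 0, 17, 0, 0, 0, 45], [0, 0, 0, 0, 0, 0, 35], [0, 0, 0, 0, 0, 0, 25], [0, 0, 0, 0, 0, 0, 15], [0, 0, 0, 0, 0, 0, 0], [0, 0, 0, 0, 0, 0, 0], [0, 0, 0, 0, 0, 0, 0]]]'

```text
time: 18.05
tool_pos: [0.5582, -0.0493, 0.1938]
tool_rot: [-0.021, 0.084, 0.962, -0.258]
contact_force: [-0.6, -1.2, 5.9]
gripper_width: 0.164
grasp_force: 58.5
```

Emit:
servo_tool --moves '[[[0, -6.7, -3.5, -2.5, 0, 0, 0], [0, -10.8, -5.5, -4, 0, 0, 0], [0, -13.5, -6.8, -5, 0, 0, 0], [0, -13.5, -6.8, -5, 0, 0, 0], [0, -13.5, -6.8, -5, 0, 0, 0], [0, -10.8, -5.5, -4, 0, 0, 0], [0, -6.7, -3.5, -2.5, 0, 0, 0], [0, 0, 0, 0, 0, 0, 0]]]'

```text
time: 19.05
tool_pos: [0.5469, -0.108, 0.2509]
tool_rot: [-0.001, 0.088, 0.996, -0.017]
contact_force: [1.0, 0.0, -2.4]
gripper_width: 0.16
grasp_force: 59.1
```

Emit:
servo_tool --moves '[[[0, -8.2, -5, -3, 0, 0, 0], [0, -13.6, -8.4, -5, 0, 0, 0], [0, -13.6, -8.4, -5, 0, 0, 0], [0, -13.6, -8.4, -5, 0, 0, 0], [0, -13.6, -8.4, -5, 0, 0, 0], [0, -13.6, -8.4, -5, 0, 0, 0], [0, -13.6, -8.4, -5, 0, 0, 0], [0, -13.6, -8.4, -5, 0, 0, 0], [0, -8.2, -5, -3, 0, 0, 0], [0, 0, 0, 0, 0, 0, 0], [0, 0, 0, 0, 0, 0, 0], [0, 0, 0, 0, 0, 0, 0]]]'

```text
time: 20.55
tool_pos: [0.5256, -0.2286, 0.2857]
tool_rot: [0.029, 0.081, 0.939, 0.332]
contact_force: [-0.6, 0.0, -4.5]
gripper_width: 0.164
grasp_force: 58.9
```

```bash
python3 - <<'E'
from h import *
import pickle
F={n:manip.grab_frame(n) for n in("scene","side","wrist")}
pickle.dump(F,open("f6.pkl","wb"))
s=manip.state();print(s["time"],s["tool_pos"],s["joint_pos"].round(3),s["contact_force"],s["gripper_width"])
w,x,y,zz=s["tool_rot"];T=R.from_quat([x,y,zz,w]);print(T.as_matrix().round(3))
a=F["scene"]["image"][110:290,80:320];b=F["side"]["image"][130:420,240:520]
cv2.imwrite("pics/c6.png",np.hstack([cv2.resize(a,(400,400)),cv2.resize(b,(400,400))]))
E
```

```text
20.7 [ 0.52545913 -0.2289656   0.2856331 ] [-0.787  0.084  1.611  0.562  1.836 -2.143] [-0.22155012 -0.33156551 -4.45519591] 0.16564915808557548
[[-0.985  0.134  0.109]
 [ 0.173  0.766  0.619]
 [-0.001  0.629 -0.778]]
```

View pics/c6.png

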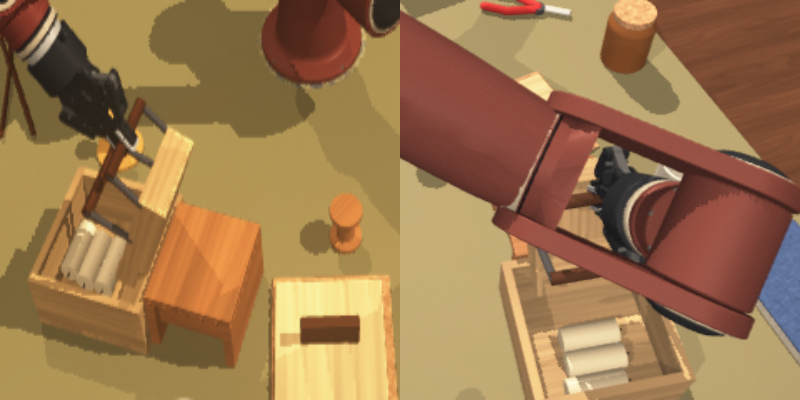

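All three stubs lie in the crate (scene crop (92,260), side crop (595,355)) and the tray is empty. Next I'll reverse the tip.

Emit:
servo_tool --moves '[[[0, 7.9, 5.4, 3, 0, 0, 0], [0, 12.8, 9.55, 5, 0, 0, 0], [0, 12.8, 9.55, 5, 0, 0, 0], [0, 12.8, 9.55, 5, 0, 0, 0], [0, 12.8, 9.55, 5, 0, 0, 0], [0, 12.8, 9.55, 5, 0, 0, 0], [0, 12.8, 9.55, 5, 0, 0, 0], [0, 12.8, 9.55, 5, 0, 0, 0], [0, 7.9, 5.4, 3, 0, 0, 0], [0, 0, 0, 0, 0, 0, 0]]]'

```text
time: 21.95
tool_pos: [0.5468, -0.1053, 0.2514]
tool_rot: [-0.001, 0.086, 0.996, -0.017]
contact_force: [0.2, 0.7, -3.5]
gripper_width: 0.164
grasp_force: 58.9
```

Emit:
servo_tool --moves '[[[0, 6.5, 3.8, 2.5, 0, 0, 0], [0, 10.4, 6.2, 4, 0, 0, 0], [0, 12.9, 7.9, 5, 0, 0, 0], [0, 12.9, 7.9, 5, 0, 0, 0], [0, 12.9, 7.9, 5, 0, 0, 0], [0, 0, 0, 0, 0, 0, 0], [0, 0, 0, 0, 0, 0, 0]]]'

```text
time: 22.82
tool_pos: [0.5556, -0.0605, 0.2091]
tool_rot: [-0.017, 0.086, 0.975, -0.202]
contact_force: [-1.0, 1.5, -1.6]
gripper_width: 0.162
grasp_force: 59.4
```

Emit:
servo_tool --moves '[[[0, 5.2, 3.1, 2, 0, 0, 0], [0, 5.2, 3.1, 2, 0, 0, 0], [0, 3.3, 1.9, 1.2, 0, 0, 0], [0, 3.2, 1.9, 1.3, 0, 0, 0], [0, 0, 0, 0, 0, 0, 0], [0, 0, 0, 0, 0, 0, 0]]]'

```text
time: 23.58
tool_pos: [0.5571, -0.0504, 0.1937]
tool_rot: [-0.023, 0.085, 0.962, -0.26]
contact_force: [-4.2, 0.1, 7.3]
gripper_width: 0.162
grasp_force: 60.1
```

```bash
python3 - <<'E'
from h import *
import pickle
F={n:manip.grab_frame(n) for n in("scene","side","wrist")}
pickle.dump(F,open("f7.pkl","wb"))
s=manip.state();print(s["time"],s["tool_pos"],s["contact_force"],s["ft_torque"],s["gripper_width"])
G=pickle.load(open("f5.pkl","rb"))
# compare tray outline now vs. just after release (f5) : side & scene difference around the tray
S0,S1=G["scene"]["image"],F["scene"]["image"]
d=cv2.absdiff(S0,S1).max(2); print("changed px scene station:",(d[150:280,90:250]>40).sum())
cv2.imwrite("pics/c7.png",np.hstack([cv2.resize(S0[140:290,130:250],(400,500)),cv2.resize(S1[140:290,130:250],(400,500))]))
E
```

```text
23.725 [ 0.55712589 -0.05048102  0.19373232] [-2.42646889 -0.88763988  7.66186593] [-0.25533144  0.46102426 -0.30934997] 0.16180244714768027
changed px scene station: 6520
```

Emit:
servo_tool --moves '[[[0, 0, 0, 0, 0, 0, 20], [0, 0, 0, 0, 0, 0, 30], [0, 0, 0, 0, 0, 0, 45], [0, 0, 0, 0, 0, 0, 60], [0, 0, 0, 0, 0, 0, 75], [0, 0, -25, 0, 0, 0, 85], [0, 0, -45, 0, 0, 0, 85], [0, 0, -50, 0, 0, 0, 85], [0, 0, -50, 0, 0, 0, 85], [0, 0, -30, 0, 0, 0, 85], [0, 0, 0, 0, 0, 0, 85], [0, 0, 0, 0, 0, 0, 85]]]'

```text
time: 25.22
tool_pos: [0.5739, 0.0484, 0.3629]
tool_rot: [-0.024, 0.084, 0.962, -0.258]
contact_force: [0.1, 0.1, -1.0]
gripper_width: 0.997
grasp_force: 0.0
```

```bash
python3 - <<'E'
from h import *
import pickle
F={n:manip.grab_frame(n) for n in("scene","side","wrist")}
pickle.dump(F,open("f8.pkl","wb"))
s=manip.state();print(s["time"],s["tool_pos"],s["contact_force"],s["gripper_width"])
G=pickle.load(open("f0.pkl","rb"))
for n,bx in(("scene",[(170,285,45,45),(272,195,30,30)]),("side",[(415,228,45,52),(240,215,30,32)])):
    for x,y,w,h in bx: print(n,(cv2.absdiff(F[n]["image"],G[n]["image"])[y:y+h,x:x+w].max(2)>40).sum())
a=F["scene"]["image"][150:330,90:330];b=F["side"]["image"][130:420,230:510];c=F["wrist"]["image"]
cv2.imwrite("pics/c8.png",np.vstack([np.hstack([cv2.resize(a,(400,300)),cv2.resize(b,(400,300))]),np.hstack([cv2.resize(c,(400,300)),cv2.resize(F["scene"]["image"][215:305,230:350],(400,300))])]))
E
```

```text
25.375 [0.57369417 0.04810279 0.36246497] [ 0.0204204  -0.00073589 -0.67301406] 0.9950252163287017
scene 0
scene 0
side 0
side 0
```

View pics/c8.png

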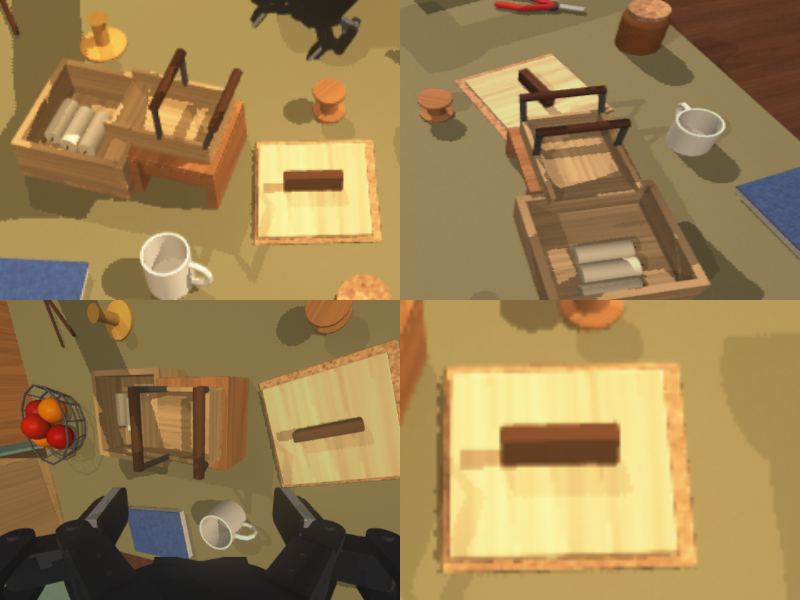

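Empty tray on the rest over the crate, three stubs inside the crate (crop (75,125)), lid flat on the mat (crop (313,190)), and the mug and spool unmoved (zero changed pixels). I'll check the tray's pose and the lid's centring in numbers.

```bash
python3 - <<'E'
from h import *
import pickle
F=pickle.load(open("f8.pkl","rb"));S,D,W=F["scene"],F["side"],F["wrist"]
s=lambda a:(90+a[0]*.6,150+a[1]*.6); d=lambda a:(230+(a[0]-400)*.7,130+a[1]*.9667)
M=[]
for n,a,b in(("top",[(182,55),(154,105)],[(537,131),(627,126)]),("rear",[(238,74),(209,142)],[(523,97),(604,92)])):
    P=[tri(S,s(a[i]),D,d(b[i])) for i in(0,1)]; m=(P[0][0]+P[1][0])/2; M.append(m); print(n,[(p.round(3),round(e,4)) for p,e in P],m.round(3))
v=M[0]-M[1];print("x yaw",np.degrees(np.arctan2(v[1],v[0])))
c=lambda a:(230+(a[0]-400)*.3,215+(a[1]-300)*.3)
lid=[onz(S,c(a),.014) for a in[(450,372),(665,370),(678,555),(450,560)]];mat=[onz(S,c(a),.004) for a in[(443,365),(680,362),(694,565),(443,570)]]
print(np.mean(lid,0).round(4),np.mean(mat,0).round(4),np.linalg.norm(np.array(lid)-np.roll(lid,-1,0),axis=1).round(3))
w=lambda a:(a[0]*1.4,(a[1]-300)*1.4)
for a,b,z in(((136,389),(139,470),.215),((200,390),(199,474),.195)): print("wrist mid",((onz(W,w(a),z)+onz(W,w(b),z))/2).round(4))
E
```

```text
top [(array([ 0.48 , -0.129,  0.211]), np.float64(0.0056)), (array([ 0.593, -0.156,  0.212]), np.float64(0.0044))] [ 0.536 -0.142  0.211]
rear [(array([ 0.498, -0.037,  0.193]), np.float64(0.0023)), (array([ 0.622, -0.06 ,  0.176]), np.float64(0.014))] [ 0.56  -0.048  0.184]
x yaw -104.31616458786489
[0.59  0.094 0.014] [0.5834 0.0971 0.004 ] [0.19  0.189 0.186 0.192]
wrist mid [ 0.5389 -0.1377  0.215 ]
wrist mid [ 0.5531 -0.0459  0.195 ]
```

```bash
python3 -c "
from plant import manip
print(manip.job_done())"
```

```text
the job is handed in; nothing more can be done
None
```

The job is handed in at about 25 s: the lid lies flat on the mat about 7 mm off its centre, all three stubs are in the crate, the empty tray stands level on the rest within about 4 mm of its place and pointing over the crate, and the mug and spool have not moved.

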